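Measure the sorting tray for a new liner and lock the tape

TASK

Measure how long the front compartment of the sorting tray is, for a new liner: stand the tape measure flat in the tray with its hook over the low lip and back it away, straight along the tray, until its heel gently butts against the steel facing of the blue cross plate. With the tape still drawn out like that, press its red thumb lock firmly down to its stop and leave it standing there, hooked, butted and locked, to be read. Do not ram anything, do not let the blade snap back, and leave the other things on the bench alone.

Things in the scene. Friction and masses are not known exactly. Their poses are not given: they have to be found in the camera images.
- tape_center (a point): black and yellow tape measure, about 0.5 kg, case 76 mm long (x), 38 mm wide (y), 60 mm high, on a rubber sole that holds it where it is put down against the blade's pull. Point: middle of the case, 33 mm above its underside. -x to the nose (blade comes out there), +x to the heel, z up. A red thumb lock stands on the front half of the top, up to 73 mm above the underside. Grip across the 38 mm
- tape_heel (a point): middle of the flat heel (rear face) of the tape's case: 38 mm behind tape_center (+x), 19 mm above its underside; same axes
- tape_hook (a point): middle of the inner face (turned to the nose) of the blade's steel end hook, a plate 22 mm wide, 3 mm thick, from 1 to 13.5 mm above the level of the case's underside; point at 4.5 mm. With the blade in, it is 14 mm in front of the nose, 52 mm from tape_center. The blade's underside runs 9.5 mm above that level, so an 8 mm upstand passes under it
- blade (a joint): how far the blade is drawn out (m): 0 = fully in, 0.18 = its end stop. A spring pulls it back in with 1.5 N (in) rising by 5 N per metre
- lock (a joint): thumb lock of the tape (rad): 0 = up, blade free; its brake shoe meets the blade at 0.171, where the stroke ends firmly (pad level, about 4 mm lower at the press point); pressed there with 8 N or more it reads 0.171 to 0.172, stays down by itself and the brake holds the blade. It takes about 4 N on the pad to move it before that
- lock_pad (a point): press point on the top of the red thumb lock pad (32 mm long, 20 mm wide), near its front end; with the lock up it lies 26 mm from tape_center towards the nose and 71 mm above the underside of the case, higher than all the rest of the tape but the pad's front edge
- tray: fixed steel sorting tray, 310 mm long (x) by 180 mm wide (y). Origin: centre of its underside on the bench. Floor 12 mm above the origin; side walls 4 mm thick (172 mm apart inside) and the far wall at +x reach 47 mm (50 mm with their bead); at the -x end there is only a low lip, 4 mm thick, that stands 8 mm above the tray's floor
- tray_lip (a point): middle of the outer top edge of the tray's low lip: 155 mm from the tray's origin towards -x, 20 mm above it; -x points out of the tray; the lip's inner face is 4 mm towards +x
- plate: blue cross plate clamped across the tray: 5 mm thick (x), 168 mm wide, 45 mm high. Origin: centre of its underside on the tray's floor; axes as the tray's. On its lip side two fine-adjusting screws carry a dark steel facing (160 mm wide, 4 mm thick, from 1 to 41 mm above the floor) whose front lies 8.5 to 18.5 mm from the origin towards -x: not measured, feel for it.
- cup_center (a point): yellow plastic cup, 80 mm wide, 62 mm high, on the bench; this point is at half height; leave it alone
- coil: white plastic ring, 92 mm across, 18 mm high, flat on the bench; leave it alone
- stone0: black game stone, 22 mm across, behind the cross plate; leave it alone
- stone1: black game stone like stone0
- stone2: black game stone like stone0
- driver: screwdriver on the bench; leave it alone
- brush: brush on the bench; leave it alone

How it is judged:
By the outcome, as a careful person would: the job done as asked, in the order asked, and still so for the second after the job is handed in, with the robot touching nothing.
It also fails if it takes over 58 s, if anything falls off the work surface, if the arm or the gripper's body presses on something with over 40 N, if the wrist force passes 120 N, or if a joint passes its speed limit or range.

ROBOT

A 6-joint arm with a two-finger parallel gripper is mounted at the origin on the work surface. World frame = base frame: x ahead of the robot, y to its left, z up, the work surface at z = 0. Lengths are in m, angles in rad, forces in N, time in s.
With the tool pointing down it reaches from about 0.325 to 0.9 m from the base axis. Payload 6.1 kg.
Tool frame: the origin (TCP) lies midway between the tips of the shut fingers; the grasp point (between the pads) lies 19 mm behind it (hold_point_z is the distance from the TCP to the grasp point, in m); y points along the fingers, z is the direction in which the jaws open and shut, and the axes are right-handed (so a half turn about y gives the same grasp; the last joint's range is limited). The gripper opens to 87 mm and grips with 3 to 60 N. Pads are 19 mm wide; open, the fingers measure 117 mm over their backs; the gripper's body (75 mm by 190 mm) begins 51 mm behind the grasp point.
Start: joints at [1.042, 0.22, 1.526, -0, 1.395, -0.126], TCP at [0.245, 0.575, 0.223] pointing down, gripper open.
Joint ranges: [-2.98, 2.98], [-0.91, 2.08], [0.09, 2.57], [-1.24, 4.39], [0.2, 2.65], [-2.68, 2.68]. Speed limits (rad/s): [2.57, 2.57, 3.01, 3.14, 3.14, 3.14].

INTERFACE

Orientations are given as a rotation vector (axis times angle).
In Python, from bench import * gives the robot as it stands.
- The arm moves only by the tool move_arm, never from a script. Its arguments are lists of equal length, an entry for each row: "translation": the shift along the tool's x, y, z in mm, a list of three; "twist": the turn, a rotation vector about the tool's x, y, z in rad, a list of three; "claw": the finger opening in mm, from 0 to 87. In form: {"translation": [[tx, ty, tz], ...], "twist": [[ax, ay, az], ...], "claw": [claw, ...]}. A call has 1 to 20 rows; each row shifts and turns the pose as measured when the row begins, along the tool's axes as they then stand; what a row does not reach is not made up. A row lasts 1/10 s, in which the tool goes at most 50 mm and 8.59 degrees, less where a joint would pass 70% of its speed; a pose out of reach is approached as far as the arm can. A call is refused whole if a number of a shift passes 50 or a number of a turn 0.15, either way. A call with a gripper value outside its range is refused whole. The fingers move at their own pace and stop on an object; the grip force is fixed at half the most. Time passes only in rows, so rows that do not move let the fingers close. It gives the time, the measured TCP pose, the force and the opening at its end, in the units of the state.
- get_state(): the state, without advancing time (a new reading comes with each control period).
- grab_frame(name): name is "scene" or "side" or "wrist"; returns the picture (420x560x3 uint8, red, green, blue); there is no depth.
- camera_params(name): a dict with "K" (3x3 intrinsics, pixels), "k1" (the pictures are not rectified: a ray, as slopes to the right and down, at radius r is drawn at 1 + k1 r^2 times it, then the intrinsics apply), "extrinsics" (4x4, takes a point from camera to world coordinates). Camera axes: x right, y down, z forward; pixel columns grow to the right and rows downward; lengths in m; the calibration is good to about 2 mm. A picture is of the moment at which its call begins: read the wrist's pose just before it. camera_params takes no time and is no camera call; for the wrist camera it gives the pose at the moment of the call.
- job_done(): hands the job in, once; it reports no verdict.
Trained networks look in the newest picture that a camera, given by its name, has taken for a name from the list of things; names that differ only in an ending like _2 or _b are one class to them, and where a whole thing is asked for, a point or a joint stands for the part that bears it (a point fixed in the world has none). Each returns a list of dicts, best first, with "score" (0 to 1); they miss things now and then, are a little off and sometimes report something else, mostly with a low value. They report only what shows in the picture. A call takes as long as a camera call.
- trace(camera, query): "region" (420x560 bool, what is visible of it) and "at" ([column, row] in pixels, amid what is visible of it).
- spot_point(camera, query): "at" ([column, row] in pixels: a listed point, or the origin of a listed thing).
The state is a dict: "time_s": time; "q": joint angles; "qd": joint speeds; "joint_efforts": joint torques, N m; "tool_pos": TCP position; "orientation": TCP orientation; "ft_force": force on the tool from outside, world axes, zero at the start; "torque": the same for the moment, N m; "finger_gap": finger opening in m.
Only numpy, scipy, OpenCV 4.12 (cv2) and the standard library are available. Lean on these libraries where they do the work, as an engineer would, in place of code of your own. Each camera call takes 0.05 s, during which the arm holds its last target. There are 200 camera calls.

## Working session

There is one attempt and no reset: what is moved stays moved. The work goes in short steps, Python scripts to look and compute and a tool call to move; the robot and the scene stay as the last step left them, time stands still between calls to the robot, and variables do not carry over. Pictures are saved under pics/ and viewed, about 8 in all and at most 12, crops included, and the job is handed in when it is done.

Besides the shell and the picture viewer there is one more tool, called after "Emit:" by a JSON object that holds its "fn" and its "kwargs". move_arm: Moves the arm, as the interface text tells. Its arguments: {"type":"object","properties":{"translation":{"type":"array","items":{"type":"array","items":{"type":"number"}}},"twist":{"type":"array","items":{"type":"array","items":{"type":"number"}}},"claw":{"type":"array","items":{"type":"number"}}},"required":["translation","twist","claw"]}

```bash
ls; mkdir -p pics
cat > h.py <<'E'
from bench import *
import numpy as np, cv2
from scipy.spatial.transform import Rotation as R
def ray(cam,px,P=None):
    P=P or camera_params(cam);K=np.array(P["K"]);k=P["k1"]
    d=np.array([(px[0]-K[0,2])/K[0,0],(px[1]-K[1,2])/K[1,1]]);u=d.copy()
    for _ in range(20):u=d/(1+k*(u@u))
    E=np.array(P["extrinsics"]);return E[:3,3],E[:3,:3]@np.array([u[0],u[1],1.])
def atz(cam,px,z,P=None):
    o,d=ray(cam,px,P);return o+d*(z-o[2])/d[2]
def proj(cam,X,P=None):
    P=P or camera_params(cam);K=np.array(P["K"]);E=np.array(P["extrinsics"])
    c=E[:3,:3].T@(np.array(X)-E[:3,3]);u=c[:2]/c[2];u=u*(1+P["k1"]*(u@u));return K[:2,:2]@u+K[:2,2]
def tri(obs):
    A=np.zeros((3,3));b=np.zeros(3)
    for o,d in obs:
        d=d/np.linalg.norm(d);M=np.eye(3)-np.outer(d,d);A+=M;b+=M@o
    X=np.linalg.solve(A,b)
    return X,[np.linalg.norm((np.eye(3)-np.outer(d,d)/(d@d))@(X-o)) for o,d in obs]
def save(n,im): cv2.imwrite("pics/"+n,cv2.cvtColor(im,cv2.COLOR_RGB2BGR))
E
python3 - <<'E'
from h import *
s=get_state();print({k:np.round(v,4) for k,v in s.items()})
ims=[grab_frame(c) for c in("scene","side")]
W=camera_params("wrist");w=grab_frame("wrist")
for n,i in zip(("s1.png","d1.png","w1.png"),ims+[w]): save(n,i)
for q in("tape_center","tape_heel","tape_hook","lock_pad","tray","tray_lip","plate","cup_center","coil"):
    for c in("scene","side","wrist"):
        r=spot_point(c,q)
        print(q,c,[(np.round(x["at"],1),round(x["score"],2)) for x in r[:2]])
E
```

```text
pics
{'time_s': np.float64(0.0), 'q': array([ 1.0419,  0.2212,  1.5276, -0.    ,  1.3947, -0.1261]), 'qd': array([ 0.0011,  0.0006, -0.0012, -0.0001, -0.0001,  0.0012]), 'joint_efforts': array([-9.00000e-04, -4.94601e+01, -3.87378e+01,  6.99000e-02,
        5.71000e-02, -1.00000e-04]), 'tool_pos': array([0.2447, 0.5744, 0.2214]), 'orientation': array([-1.5494,  0.3165, -0.3156]), 'ft_force': array([-0.2548, -0.6551, -0.1507]), 'torque': array([0.0301, 0.056 , 0.0562]), 'finger_gap': np.float64(0.087)}
tape_center scene [(array([316.8, 163.9]), 0.93)]
tape_center side [(array([233.7, 231. ]), 0.56)]
tape_center wrist []
tape_heel scene [(array([324.6, 166.1]), 0.69)]
tape_heel side [(array([142. , 172.8]), 0.67)]
tape_heel wrist []
tape_hook scene [(array([301.9, 178.7]), 0.51)]
tape_hook side [(array([152.9, 206.8]), 0.64)]
tape_hook wrist []
lock_pad scene [(array([310. , 153.9]), 0.6)]
lock_pad side [(array([149.4, 178.3]), 0.47)]
lock_pad wrist []
tray scene [(array([247.7, 232.2]), 0.79)]
tray side []
tray wrist []
tray_lip scene [(array([202.9, 254.1]), 0.66)]
tray_lip side [(array([333.9, 295.2]), 0.7), (array([250.7, 237.3]), 0.17)]
tray_lip wrist []
plate scene [(array([265.3, 218.8]), 0.72)]
plate side [(array([250.3, 239.9]), 0.89), (array([208.6, 159.6]), 0.74)]
plate wrist []
cup_center scene [(array([147.4, 263.8]), 0.64)]
cup_center side [(array([363.4, 349.6]), 0.56)]
cup_center wrist []
coil scene [(array([360.4, 195.2]), 0.76)]
coil side [(array([211.5, 159.8]), 0.66)]
coil wrist []
```

Run:
```python
from h import *
a=cv2.imread("pics/s1.png");b=cv2.imread("pics/d1.png")
cv2.imwrite("pics/sd.png",np.vstack([cv2.resize(a[100:320,80:460],(800,463))[:300+160],]))
cv2.imwrite("pics/d2.png",cv2.resize(b,(800,600)))
S,D="scene","side"
for n,p,z in [("tray",(247.7,232.2),0),("lip",(202.9,254.1),.02),("plate",(265.3,218.8),.012),("tape",(316.8,163.9),.033),("heel",(324.6,166.1),.019),("hook",(301.9,178.7),.0045),("pad",(310,153.9),.071),("coil",(360.4,195.2),.009),("cup",(147.4,263.8),.031)]: print(n,np.round(atz(S,p,z),4))
for n,p,z in [("lip",(333.9,295.2),.02),("plate",(250.3,239.9),.012),("heel",(142,172.8),.019),("hook",(152.9,206.8),.0045),("pad",(149.4,178.3),.071)]: print("side",n,np.round(atz(D,p,z),4))
for c in(S,D): print(np.round(camera_params(c)["extrinsics"],3).tolist())
```

```text
tray [ 0.5025 -0.0532  0.    ]
lip [ 0.5127 -0.2082  0.02  ]
plate [0.5039 0.0118 0.012 ]
tape [0.4166 0.3424 0.033 ]
heel [0.4284 0.3704 0.019 ]
hook [0.4144 0.2702 0.0045]
pad [0.402  0.3227 0.071 ]
coil [0.6179 0.3025 0.009 ]
cup [ 0.461  -0.3267  0.031 ]
side lip [ 0.5164 -0.2054  0.02  ]
side plate [0.496  0.0315 0.012 ]
side heel [0.4416 0.3875 0.019 ]
side hook [0.399  0.2826 0.0045]
side pad [0.4215 0.3064 0.071 ]
[[0.73, 0.358, -0.582, 1.186], [0.683, -0.383, 0.622, -0.661], [-0.001, -0.852, -0.524, 0.633], [0.0, 0.0, 0.0, 1.0]]
[[0.714, -0.539, 0.446, 0.037], [-0.7, -0.533, 0.475, -0.564], [-0.019, -0.651, -0.758, 0.97], [0.0, 0.0, 0.0, 1.0]]
```

View pics/sd.png

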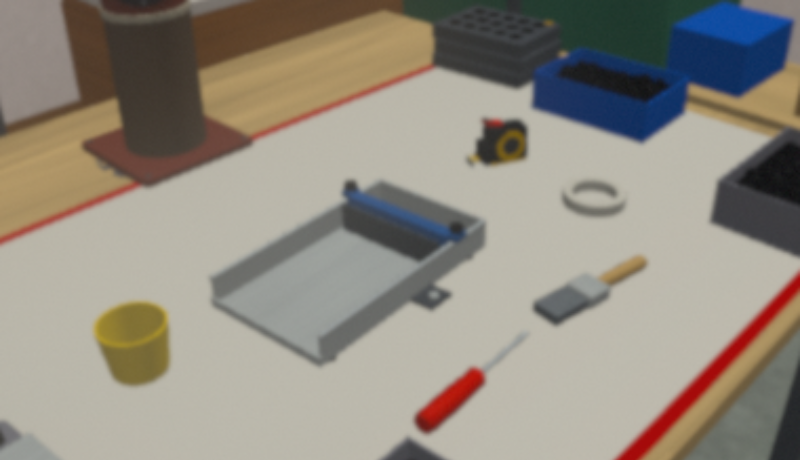

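View pics/d2.png

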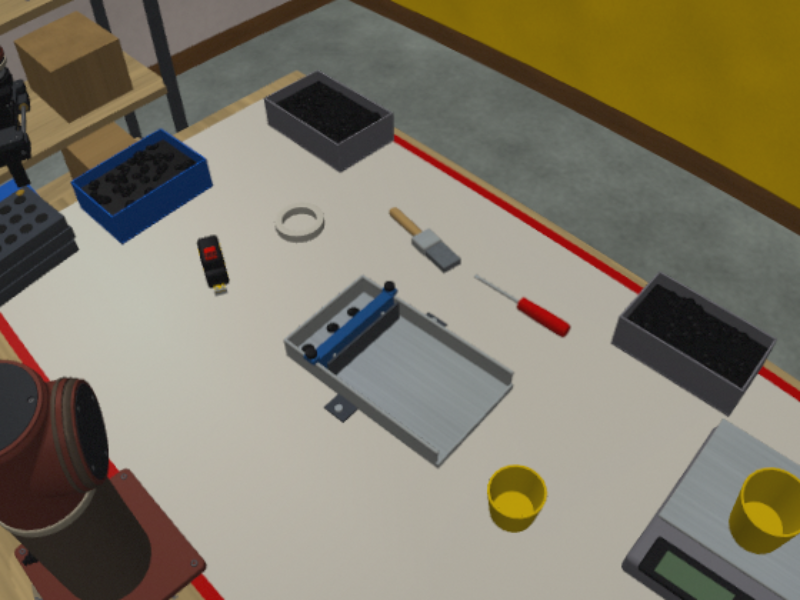

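The side picture shows the tape at (212,262), nose towards the tray and standing upright. The tray's lip end is at lower right (475,420), the plate is at (350,325), and the cup is just beyond the lip at (517,498). Next I'll work out the tool axes and a look pose over the tray.

Run:
```python
from h import *
s=get_state();M=R.from_rotvec(s["orientation"]).as_matrix();print(np.round(M,3))
E=np.array(camera_params("wrist")["extrinsics"]);print(np.round(E,3),np.round(M.T@(E[:3,3]-s["tool_pos"]),3),np.round(M.T@E[:3,:3],2))
print(camera_params("wrist")["K"])
P=camera_params("side")
for n,p in dict(R0=(304,318),R1=(358.5,261)).items(): print(n,np.round(atz("side",p,.045),4)) # wall tops at lip end
for q in("tray","tape_center"):
  r=trace("side",q)
  for x in r[:1]:
    print(q,x["score"],cv2.convexHull(np.argwhere(x["region"])[:,::-1].astype(np.int32)).shape, np.round(x["at"]))
    cs,_=cv2.findContours(x["region"].astype(np.uint8),0,2);c=max(cs,key=cv2.contourArea)
    print(cv2.approxPolyDP(cv2.convexHull(c),3,True)[:,0].tolist())
```

```text
[[ 0.92  -0.     0.392]
 [-0.392 -0.     0.92 ]
 [-0.    -1.    -0.   ]]
[[ 0.391  0.892  0.225  0.184]
 [ 0.92  -0.379 -0.095  0.6  ]
 [ 0.     0.244 -0.97   0.385]
 [ 0.     0.     0.     1.   ]] [-0.066 -0.163 -0.001] [[-0.    0.97  0.24]
 [-0.   -0.24  0.97]
 [ 1.    0.    0.  ]]
[[322.4101608    0.         287.59640388]
 [  0.         322.4101608  208.83169708]
 [  0.           0.           1.        ]]
R0 [ 0.4232 -0.2085  0.045 ]
R1 [ 0.604  -0.1949  0.045 ]
tape_center 0.93 (20, 1, 2) [148. 184.]
[[152, 165], [159, 191], [158, 204], [152, 207], [143, 197], [138, 167]]
```

Emit:
{"fn": "move_arm", "kwargs": {"translation": [[0,0,0],[0,0,0],[0,0,0],[0,0,0],[0,0,0],[0,0,0],[0,0,0],[0,0,0],[40,0,25],[40,0,25],[40,0,25],[40,0,25],[40,0,25],[40,0,25],[40,0,25],[0,0,0]], "twist": [[0,0.146,0],[0,0.146,0],[0,0.146,0],[0,0.146,0],[0,0.146,0],[0,0.146,0],[0,0.146,0],[0,0.146,0],[0,0,0],[0,0,0],[0,0,0],[0,0,0],[0,0,0],[0,0,0],[0,0,0],[0,0,0]], "claw": [87,87,87,87,87,87,87,87,87,87,87,87,87,87,87,87]}}

```text
time_s: 3.2
tool_pos: [0.4146, 0.2802, 0.2223]
orientation: [-1.19, 1.232, -1.234]
ft_force: [-0.1, 1.1, -0.6]
finger_gap: 0.0869
```

Run:
```python
from h import *
s=get_state();M=R.from_rotvec(s["orientation"]).as_matrix();print(np.round(s["tool_pos"],4),np.round(M,3).tolist(),"yaw",np.arctan2(M[1,2],M[0,2]))
P=camera_params("wrist");w=grab_frame("wrist");save("w2.png",w)
z=dict(tape_center=.033,tape_heel=.019,tape_hook=.0045,lock_pad=.071)
for q in z:
    r=spot_point("wrist",q)
    for x in r[:2]: print(q,np.round(x["at"],1),round(x["score"],2),np.round(atz("wrist",x["at"],z[q],P),4))
```

```text
[0.4146 0.2802 0.2223] [[-0.033, 0.003, 0.999], [-0.999, 0.001, -0.033], [-0.001, -1.0, 0.003]] yaw -0.03314595009038751
tape_center [301.8 139.2] 0.74 [0.4324 0.3339 0.033 ]
tape_hook [283.4 181.6] 0.52 [0.4107 0.284  0.0045]
lock_pad [289.6 163.4] 0.96 [0.4183 0.3125 0.071 ]
```

View pics/w2.png

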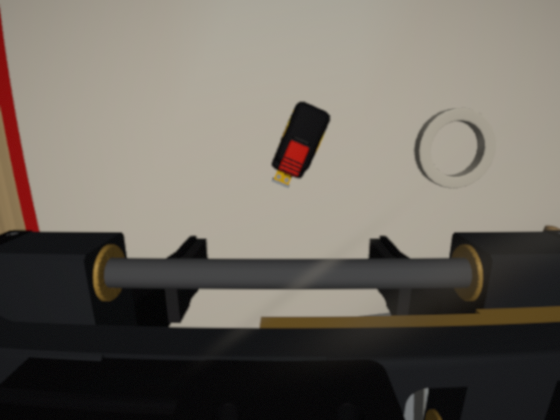

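The wrist picture shows the tape at (302,140), its red lock at (296,155) and its hook at (283,183). It is turned about 25° from the image vertical. I'll fit its axis from the outline.

Run:
```python
from h import *
P=camera_params("wrist")
x=trace("wrist","tape_center")[0];print(x["score"])
m=x["region"].astype(np.uint8)
from scipy.optimize import minimize
# silhouette fit: box 76x38x60 + lock + hook plate
def verts(x,y,t):
    c=[(a,b,z) for a in(-.038,.038) for b in(-.019,.019) for z in(0,.06)]
    c+=[(-.052,b,z) for b in(-.011,.011) for z in(.001,.0135)]
    c+=[(-a,b,.072) for a in(.008,.032) for b in(-.01,.01)]
    c=np.array(c);co,si=np.cos(t),np.sin(t)   # t: direction of tape +x
    return np.c_[x+c[:,0]*co-c[:,1]*si,y+c[:,0]*si+c[:,1]*co,c[:,2]]
def cost(p,ret=False):
    u=np.array([proj("wrist",v,P) for v in verts(*p)]);g=np.zeros_like(m,dtype=np.uint8)
    for ix in(slice(0,8),slice(8,12),slice(12,16)):
        cv2.fillConvexPoly(g,cv2.convexHull((u[ix]*16).astype(np.int32)),1,shift=4)
    return int((g!=m).sum())
r=minimize(cost,[.43,.334,1.15],method="Nelder-Mead",options=dict(initial_simplex=[[.43,.334,1.15],[.436,.334,1.15],[.43,.34,1.15],[.43,.334,1.3]]))
print(np.round(r.x,4),r.fun,m.sum())
print("tool yaw wanted",r.x[2]-np.pi/2)
```

```text
0.7
[0.4251 0.3371 1.1532] 375.0 2892
tool yaw wanted -0.4175778273792319
```

Emit:
{"fn": "move_arm", "kwargs": {"translation": [[45,0,12],[45,0,12],[45,0,12],[45,0,12],[45,0,12],[45,0,12],[45,0,12],[45,0,12],[0,0,0],[0,0,0]], "twist": [[0,0,0],[0,0,0],[0,0,0],[0,0,0],[0,0,0],[0,0,0],[0,0,0],[0,0,0],[0,0,0],[0,0,0]], "claw": [87,87,87,87,87,87,87,87,87,87]}}

```text
time_s: 4.5
tool_pos: [0.5049, -0.0727, 0.2205]
orientation: [-1.206, 1.204, -1.202]
ft_force: [-0.3, 0.7, -0.1]
finger_gap: 0.0869
```

Run:
```python
from h import *
s=get_state();print(np.round(s["tool_pos"],4),s["time_s"])
P=camera_params("wrist");w=grab_frame("wrist");save("w3.png",w)
z=dict(tray=0,tray_lip=.02,plate=.012,cup_center=.031)
for q in z:
    for x in spot_point("wrist",q)[:2]: print(q,np.round(x["at"],1),round(x["score"],2),np.round(atz("wrist",x["at"],z[q],P),4))
np.save("P3.npy",P,allow_pickle=True)
```

```text
[ 0.5049 -0.0727  0.2205] 4.5
tray [287.4 168.6] 0.63 [ 0.5055 -0.0528  0.    ]
tray_lip [297.  295.4] 0.88 [ 0.5186 -0.2085  0.02  ]
plate [281.5  96.5] 0.84 [0.4983 0.0283 0.012 ]
```

View pics/w3.png

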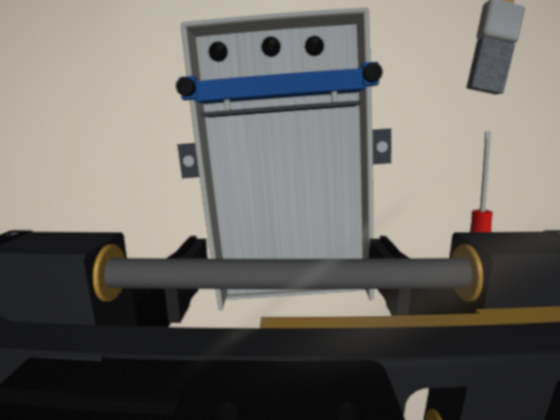

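The picture shows the tray straight below. Its far corners are at (183,25) and (367,11), and the lip runs at about row 297. The plate is at row 85, with the dark facing's upper edge from (207,113) to (358,106). Next comes a fit of the tray and the facing.

Run:
```python
from h import *
from scipy.optimize import least_squares
P=np.load("P3.npy",allow_pickle=True).item()
T=[((.155,.09,.05),(182.5,24)),((.155,-.09,.05),(368,10)),((-.155,.09,.049),(220,308)),((-.155,-.09,.049),(372.5,299)),((-.155,0,.02),(297,295.4))]
def w(p,c): 
    co,si=np.cos(p[2]),np.sin(p[2]);return np.array([p[0]+c[0]*co-c[1]*si,p[1]+c[0]*si+c[1]*co,c[2]])
f=lambda p:np.concatenate([proj("wrist",w(p,c),P)-np.array(u) for c,u in T])
r=least_squares(f,[.5,-.05,1.62]);print(np.round(r.x,4),np.round(f(r.x),1))
p=r.x;print("lip",w(p,(-.155,0,.02)), "toolyaw",p[2]-np.pi/2)
def loc(X): d=X[:2]-p[:2];co,si=np.cos(p[2]),np.sin(p[2]);return np.round([d[0]*co+d[1]*si,-d[0]*si+d[1]*co],4)
for u in[(207,115),(283,110.5),(358,107)]: print("facing front loc",loc(atz("wrist",u,.053,P)))
for u in[(281.5,96.5)]: print("plate loc",loc(atz("wrist",u,.012,P)))
for u in[(222,295),(297,291),(368,289),(230,299),(300,296),(366,294)]: print("lip edges",loc(atz("wrist",u,.02,P)))
im=cv2.imread("pics/w3.png");cv2.imwrite("pics/w3z.png",np.vstack([cv2.resize(im[70:130,180:390],(800,229),interpolation=2),cv2.resize(im[270:320,200:400],(800,200),interpolation=2)]))
```

```text
[ 0.5047 -0.0536  1.6512] [-1.1 -1.8  1.3 -2.7 -0.1  4.2  1.1  2.9 -1.2 -0.3]
lip [ 0.51716933 -0.20808385  0.02      ] toolyaw 0.08044509616404105
facing front loc [0.0662 0.0747]
facing front loc [ 0.0647 -0.001 ]
facing front loc [ 0.063  -0.0753]
plate loc [ 0.0821 -0.0002]
lip edges [-0.1483  0.0922]
lip edges [-0.1494 -0.0018]
lip edges [-0.1537 -0.0905]
lip edges [-0.1546  0.0828]
lip edges [-0.1566 -0.0051]
lip edges [-0.1605 -0.0879]
```

View pics/w3z.png

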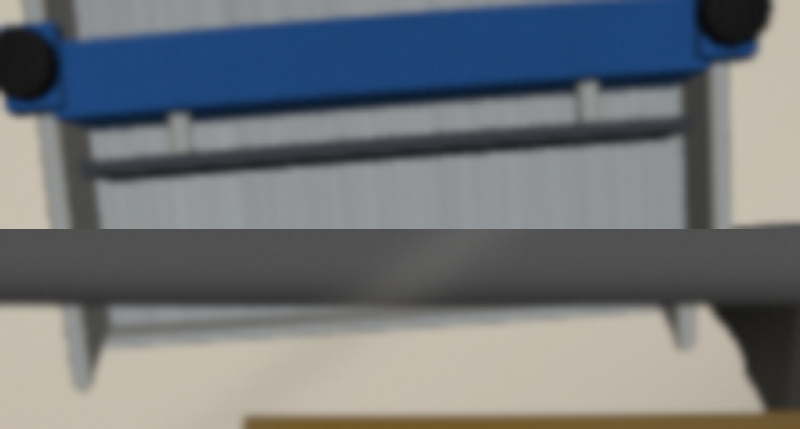

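Run:
```python
from h import *
P=np.load("P3.npy",allow_pickle=True).item()
def yaw(a,b,z,off=0):
    A,B=atz("wrist",a,z,P),atz("wrist",b,z,P);d=B-A;print(np.round(A,4),np.round(B,4),"yaw",round(np.arctan2(d[1],d[0])-off,4))
z1=lambda x,y:(180+x*210/800,70+y*60/229)
z2=lambda x,y:(200+x/4,270+(y-229)/4)
yaw(z1(110,180),z1(680,133),.053)   # facing lower edge (front top)
yaw(z1(60,122),z1(690,78),.05)      # plate
yaw(z2(105,348),z2(660,310),.02)    # lip
yaw((183,25),(367,11),.05)
yaw(z2(83,388),z2(685,348),.049)
yaw((220,308),(182.5,24),.05,np.pi/2)
yaw((372.5,299),(368,10),.05,np.pi/2)
```

```text
[0.4267 0.0043 0.053 ] [0.5751 0.0173 0.053 ] yaw 0.0873
[0.4134 0.0192 0.05  ] [0.5777 0.0314 0.05  ] yaw 0.074
[ 0.4298 -0.2154  0.02  ] [ 0.6036 -0.2013  0.02  ] yaw 0.0813
[0.404  0.0911 0.05  ] [0.5799 0.1048 0.05  ] yaw 0.0775
[ 0.4287 -0.2121  0.049 ] [ 0.6039 -0.1981  0.049 ] yaw 0.0796
[ 0.4281 -0.2092  0.05  ] [0.4036 0.092  0.05  ] yaw 0.0813
[ 0.605  -0.1966  0.05  ] [0.5808 0.1057 0.05  ] yaw 0.0798
```

Emit:
{"fn": "move_arm", "kwargs": {"translation": [[-44,0,-12.5],[-44,0,-12.5],[-44,0,-12.5],[-44,0,-12.5],[-44,0,-12.5],[-44,0,-12.5],[-44,0,-12.5],[-44,0,-12.5],[0,23,0],[0,23,0],[0,23,0],[0,0,0]], "twist": [[0,0,0],[0,0,0],[0,0,0],[0,0,0],[0,0,0],[0,0,0],[0,0,0],[0,0,0],[0,0.14,0],[0,0.14,0],[0,0.14,0],[0,0,0]], "claw": [87,87,87,87,87,87,87,87,87,87,87,87]}}

```text
time_s: 5.95
tool_pos: [0.3885, 0.306, 0.1551]
orientation: [-0.973, 1.496, -1.493]
ft_force: [-0.8, 0.2, -0.3]
finger_gap: 0.0869
```

Run:
```python
from h import *
s=get_state();M=R.from_rotvec(s["orientation"]).as_matrix();print(s["time_s"],np.round(s["tool_pos"],4),np.round(M,3).tolist(),"yaw",np.arctan2(M[1,2],M[0,2]))
P=camera_params("wrist");w=grab_frame("wrist");save("w4.png",w)
z=dict(tape_center=.033,tape_heel=.019,tape_hook=.0045,lock_pad=.071)
for q in z:
    for x in spot_point("wrist",q)[:1]: 
        X=atz("wrist",x["at"],z[q],P);print(q,np.round(x["at"],1),round(x["score"],2),np.round(X,4),"tool",np.round(1000*M.T@(X-s["tool_pos"]),1))
```

```text
5.95 [0.3885 0.306  0.1551] [[-0.391, 0.014, 0.92], [-0.92, 0.011, -0.391], [-0.016, -1.0, 0.009]] yaw -0.4020947721979922
tape_center [316.2 160.8] 0.87 [0.4286 0.3321 0.033 ] tool [-37.7 123.   25.7]
tape_hook [311.2 212. ] 0.46 [0.4065 0.2833 0.0045] tool [ 16.2 150.6  24.2]
lock_pad [318.7 194.7] 0.57 [0.4184 0.3111 0.071 ] tool [-15.1  84.6  24.8]
```

View pics/w4.png

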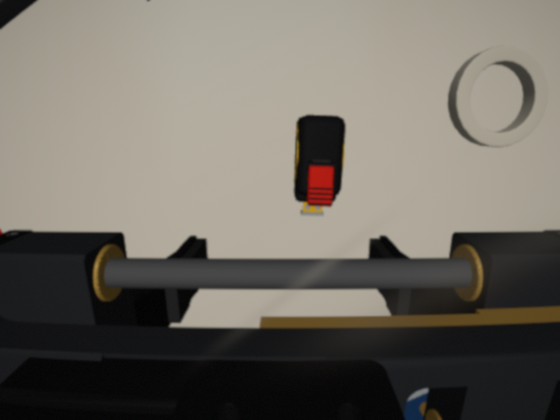

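The picture shows the tape upright and square to the jaws, with its centre at (320,160), lock at (320,185) and hook at (312,210). I'll level the tool, centre it and lower it part way.

Emit:
{"fn": "move_arm", "kwargs": {"translation": [[0,0,0],[-19,0,12.5],[-19,0,12.5],[0,20,0],[0,20,0],[0,10,0],[0,0,0]], "twist": [[-0.009,0,-0.016],[0,0,0],[0,0,0],[0,0,0],[0,0,0],[0,0,0],[0,0,0]], "claw": [87,87,87,87,87,87,87]}}

```text
time_s: 6.9
tool_pos: [0.4388, 0.3344, 0.1172]
orientation: [-0.976, 1.489, -1.493]
ft_force: [0.7, -0.1, 0.1]
finger_gap: 0.0869
```

```bash
cat > st.py <<'E'
from h import *
s=get_state();M=R.from_rotvec(s["orientation"]).as_matrix()
dn=M.T@np.array([0,0,-1.]);yaw=np.arctan2(M[1,2],M[0,2])
print(round(float(s["time_s"]),2),np.round(s["tool_pos"]*1000,1),"yaw",round(yaw,4),"level twist x,z",round(dn[2],4),round(-dn[0],4),"F",np.round(s["ft_force"],1),"T",np.round(s["torque"],2),"gap",round(float(s["finger_gap"])*1000,1))
def to(x,y): print("tool shift to",x,y,np.round(M.T@(np.array([x,y,s["tool_pos"][2]*1000])-s["tool_pos"]*1000),1))
E
python3 -c "
from st import *
to(428.6,333)"
```

```text
6.9 [438.8 334.4 117.2] yaw -0.3973 level twist x,z -0.0115 -0.0129 F [ 0.7 -0.1  0.1] T [-0.13  0.11  0.  ] gap 86.9
tool shift to 428.6 333 [ 5.3 -0.2 -8.8]
```

Emit:
{"fn": "move_arm", "kwargs": {"translation": [[5,0,-9],[0,20,0],[0,20,0],[0,0,0],[0,0,0]], "twist": [[-0.012,0,-0.013],[0,0.01,0],[0,0,0],[0,0,0],[0,0,0]], "claw": [87,87,87,87,87]}}

```text
time_s: 7.4
tool_pos: [0.4291, 0.3346, 0.0822]
orientation: [-0.986, 1.502, -1.501]
ft_force: [0.5, 1.2, 0.6]
finger_gap: 0.0872
```

```bash
python3 -c "
from st import *
to(428.6,333)"
```

```text
7.4 [429.1 334.6  82.2] yaw -0.4069 level twist x,z -0.0007 -0.0024 F [0.5 1.2 0.6] T [-0.07  0.07  0.04] gap 87.2
tool shift to 428.6 333 [ 1.7 -0.   0.2]
```

Emit:
{"fn": "move_arm", "kwargs": {"translation": [[0,20,0],[0,20,0],[0,18,0],[0,5,0],[0,0,0]], "twist": [[0,0.01,-0.002],[0,0,0],[0,0,0],[0,0,0],[0,0,0]], "claw": [87,87,87,87,87]}}

```text
time_s: 7.9
tool_pos: [0.4338, 0.338, 0.0267]
orientation: [-0.97, 1.505, -1.507]
ft_force: [-0.4, -0.1, -0.2]
finger_gap: 0.0873
```

```bash
python3 -c "
from st import *
to(428.6,333)"
```

```text
7.9 [433.8 338.   26.7] yaw -0.4166 level twist x,z -0.0072 -0.0095 F [-0.4 -0.1 -0.2] T [-0.11  0.09 -0.04] gap 87.3
tool shift to 428.6 333 [ 6.7 -0.1 -2.7]
```

Emit:
{"fn": "move_arm", "kwargs": {"translation": [[6,5,-3],[0,4,0],[0,0,0]], "twist": [[-0.007,0,-0.01],[0,0,0],[0,0,0]], "claw": [87,87,87]}}

```text
time_s: 8.2
tool_pos: [0.4301, 0.3346, 0.0204]
orientation: [-0.979, 1.508, -1.509]
ft_force: [0.0, 0.7, 0.2]
finger_gap: 0.0871
```

```bash
python3 -c "
from st import *
to(428.6,333)"
```

```text
8.2 [430.1 334.6  20.4] yaw -0.4163 level twist x,z -0.0023 -0.0023 F [0.  0.7 0.2] T [-0.08  0.08 -0.01] gap 87.1
tool shift to 428.6 333 [ 2.1 -0.  -0.8]
```

Emit:
{"fn": "move_arm", "kwargs": {"translation": [[2,3,-1],[0,0,0],[0,0,0],[0,0,0],[0,0,0],[0,0,0],[0,0,0],[0,0,0]], "twist": [[-0.002,0,-0.002],[0,0,0],[0,0,0],[0,0,0],[0,0,0],[0,0,0],[0,0,0],[0,0,0]], "claw": [87,60,50,40,30,30,30,30]}}

```text
time_s: 9.0
tool_pos: [0.4292, 0.3335, 0.0183]
orientation: [-0.98, 1.508, -1.509]
ft_force: [5.0, -2.5, 2.9]
finger_gap: 0.0389
```

```bash
python3 -c "
from st import *
to(428.6,333)"
```

```text
9.0 [429.2 333.5  18.3] yaw -0.4162 level twist x,z -0.0014 -0.0017 F [ 5.  -2.5  2.9] T [-0.59 -1.02 -0.06] gap 38.9
tool shift to 428.6 333 [ 0.7 -0.  -0.3]
```

Emit:
{"fn": "move_arm", "kwargs": {"translation": [[0,-10,0],[0,-30,0],[0,-35,0],[0,-35,0],[0,-10,0],[0,0,0],[0,0,0]], "twist": [[0,0,0],[0,0,0],[0,-0.124,0],[0,-0.124,0],[0,-0.124,0],[0,-0.124,0],[0,0,0]], "claw": [30,30,30,30,30,30,30]}}

```text
time_s: 9.7
tool_pos: [0.4224, 0.3299, 0.1385]
orientation: [-1.268, 1.143, -1.135]
ft_force: [-1.0, -0.2, -6.7]
finger_gap: 0.0381
```

```bash
python3 -c "
from st import *
to(513.1,-161.5)
to(513.1,-120)"
```

```text
9.7 [422.4 329.9 138.5] yaw 0.0981 level twist x,z 0.0134 0.0055 F [-1.  -0.2 -6.7] T [-0.04  0.05  0.03] gap 38.1
tool shift to 513.1 -161.5 [498.    2.2  42.2]
tool shift to 513.1 -120 [456.7   1.9  46.2]
```

Emit:
{"fn": "move_arm", "kwargs": {"translation": [[20,0,0],[40,0,4],[40,0,4],[40,0,4],[40,0,4],[40,0,4],[40,0,4],[40,0,4],[40,0,4],[40,0,4],[40,0,4],[35,0,4],[20,0,0],[0,0,0],[0,0,0]], "twist": [[0.013,0.018,0.005],[0,0,0],[0,0,0],[0,0,0],[0,0,0],[0,0,0],[0,0,0],[0,0,0],[0,0,0],[0,0,0],[0,0,0],[0,0,0],[0,0,0],[0,0,0],[0,0,0]], "claw": [30,30,30,30,30,30,30,30,30,30,30,30,30,30,30]}}

```text
time_s: 11.2
tool_pos: [0.4826, -0.158, 0.1262]
orientation: [-1.237, 1.211, -1.175]
ft_force: [0.2, 0.3, -5.5]
finger_gap: 0.0381
```

Run:
```python
from st import *
to(513.1,-161.5)
P=camera_params("wrist");w=grab_frame("wrist");save("w5.png",w);d=grab_frame("side");c=grab_frame("scene")
ob={}
for q in("tape_center","tape_heel","tape_hook","lock_pad"):
    ob[q]=[]
    for cam in("scene","side","wrist"):
        for x in spot_point(cam,q)[:1]:
            ob[q].append(ray(cam,x["at"],P if cam=="wrist" else None));print(q,cam,np.round(x["at"],1),round(x["score"],2))
    if len(ob[q])>1:
        X,e=tri(ob[q]);print(np.round(X*1000,1),np.round(np.array(e)*1000,1),"tool",np.round(1000*M.T@(X-s["tool_pos"]),1))
save("d5.png",d);y,x=175,220;im=d[150:400,200:480]
save("c5.png",np.hstack([cv2.resize(im,(560,500)),np.zeros((500,10,3),np.uint8)]))
```

```text
11.2 [ 482.6 -158.   126.2] yaw 0.0257 level twist x,z 0.0258 -0.0049 F [ 0.2  0.3 -5.5] T [-0.02  0.02  0.01] gap 38.1
tool shift to 513.1 -161.5 [ 4.2 -0.8 30.4]
tape_center scene [211. 200.] 0.65
tape_center side [306.6 256.6] 0.94
[ 487.3 -151.   133.8] [0.9 0.9] tool [-7.  -7.7  4.7]
tape_heel scene [222.3 197.5] 0.59
tape_heel wrist [289.7 187.4] 0.69
[ 485.3 -119.   127.3] [3.6 3.6] tool [-38.9  -1.    3.7]
tape_hook scene [190.6 217.9] 0.61
tape_hook side [329.2 282.8] 0.65
[ 485.4 -212.9  111.4] [1.7 1.7] tool [55.  14.5  1.8]
lock_pad scene [194.5 186.5] 0.47
lock_pad side [251.  237.5] 0.57
[ 412.3 -103.8  158.5] [41.1 41.1] tool [-56.2 -30.2 -69.7]
```

View pics/w5.png

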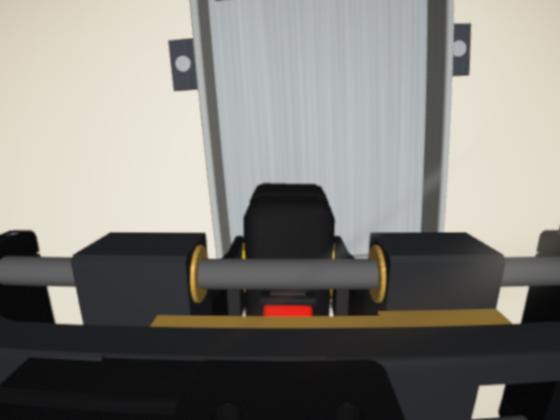

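Emit:
{"fn": "move_arm", "kwargs": {"translation": [[0,0,15],[2,0,15],[0,0,0],[0,20,0],[0,20,0],[0,15,0],[0,0,0],[0,0,0]], "twist": [[0.013,-0.027,-0.003],[0.013,-0.027,-0.002],[0,0,0],[0,0,0],[0,0,0],[0,0,0],[0,0,0],[0,0,0]], "claw": [30,30,30,30,30,30,30,30]}}

```text
time_s: 12.75
tool_pos: [0.5199, -0.1598, 0.0712]
orientation: [-1.247, 1.136, -1.148]
ft_force: [-1.1, -0.2, -4.9]
finger_gap: 0.0376
```

```bash
python3 -c "
from st import *
to(513.1,-161.5)"
```

```text
12.75 [ 519.9 -159.8   71.2] yaw 0.0904 level twist x,z -0.0075 0.003 F [-1.1 -0.2 -4.9] T [-0.13  0.03  0.02] gap 37.6
tool shift to 513.1 -161.5 [ 1.1 -0.  -7. ]
```

Emit:
{"fn": "move_arm", "kwargs": {"translation": [[1,5,-7],[0,5,0],[0,0,0],[0,0,0]], "twist": [[-0.008,0.01,0.003],[0,0,0],[0,0,0],[0,0,0]], "claw": [30,30,30,30]}}

```text
time_s: 13.15
tool_pos: [0.5141, -0.1625, 0.0629]
orientation: [-1.246, 1.148, -1.152]
ft_force: [0.3, -0.1, -6.4]
finger_gap: 0.0376
```

Run:
```python
from st import *
to(513.1,-161.5)
d=grab_frame("side");c=grab_frame("scene");save("c6.png",c);save("d6full.png",d)
for cam in("scene","side"):
    for x in spot_point(cam,"tape_hook")[:1]: print(cam,x["at"],x["score"])
    for k in(52,55): print("pred hook",proj(cam,s["tool_pos"]+M@np.array([k,18.3-4.5,0])/1000))
    print("lip",proj(cam,[.5169,-.2083,.02]))
save("d6.png",np.hstack([cv2.resize(d[240:340,290:390],(400,400),interpolation=2),cv2.resize(c[200:300,150:250],(400,400),interpolation=2)]))
```

```text
13.15 [ 514.1 -162.5   62.9] yaw 0.0796 level twist x,z -0.0019 0.0017 F [ 0.3 -0.1 -6.4] T [-0.04  0.06  0.03] gap 37.6
tool shift to 513.1 -161.5 [-1.  -0.  -0.9]
scene [200.8, 248.0] 0.44
pred hook [201.05905271 246.30637062]
pred hook [200.1019401  246.90764554]
lip [203.95798153 254.85430284]
side [336.7, 290.8] 0.58
pred hook [338.61873755 289.63782722]
pred hook [339.79188772 290.43664492]
lip [335.10087649 295.89292429]
```

View pics/d6.png

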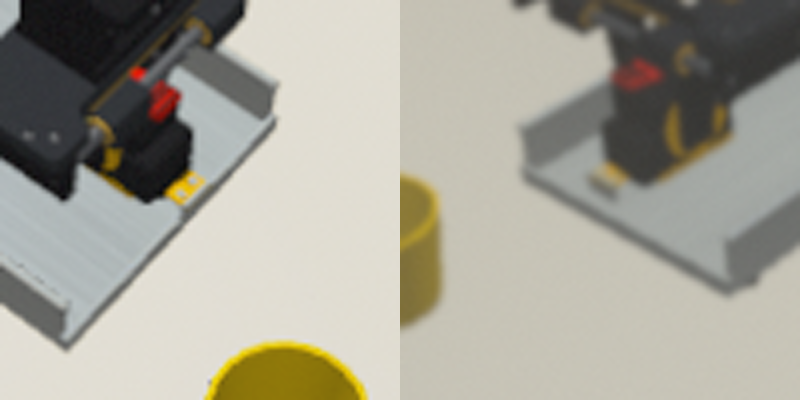

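The crops show the hook just outside and above the lip line (crop 1 at (185,190), crop 2 at (605,180)), centred in the tray, with the cup clear. I'll lower in stages.

Emit:
{"fn": "move_arm", "kwargs": {"translation": [[-1,8,-1],[0,8,0],[0,0,0]], "twist": [[-0.002,0,0.002],[0,0,0],[0,0,0]], "claw": [30,30,30]}}

```text
time_s: 13.65
tool_pos: [0.5132, -0.1614, 0.0459]
orientation: [-1.245, 1.15, -1.15]
ft_force: [0.2, 0.3, -6.4]
finger_gap: 0.0378
```

```bash
python3 -c "
from st import *
to(513.1,-161.5)"
```

```text
13.65 [ 513.2 -161.4   45.9] yaw 0.0799 level twist x,z -0.0005 -0.0001 F [ 0.2  0.3 -6.4] T [-0.08  0.09  0.02] gap 37.8
tool shift to 513.1 -161.5 [ 0.1 -0.  -0.1]
```

Good. I'll lower a further 14 mm, to about 1.5 mm above the floor.

Emit:
{"fn": "move_arm", "kwargs": {"translation": [[0,7,0],[0,6,0],[0,0,0],[0,0,0]], "twist": [[0,0,0],[0,0,0],[0,0,0],[0,0,0]], "claw": [30,30,30,30]}}

```text
time_s: 14.05
tool_pos: [0.5126, -0.161, 0.0307]
orientation: [-1.246, 1.151, -1.149]
ft_force: [-0.2, 0.1, -4.9]
finger_gap: 0.0381
```

Run:
```python
from st import *
to(513.1,-161.5)
d=grab_frame("side");c=grab_frame("scene")
save("d7.png",np.hstack([cv2.resize(d[240:340,290:390],(400,400),interpolation=2),cv2.resize(c[200:300,150:250],(400,400),interpolation=2)]))
```

```text
14.05 [ 512.6 -161.    30.7] yaw 0.0799 level twist x,z 0.0011 -0.0011 F [-0.2  0.1 -4.9] T [-0.02  0.03  0.  ] gap 38.1
tool shift to 513.1 -161.5 [ 0.5 -0.   0.4]
```

View pics/d7.png

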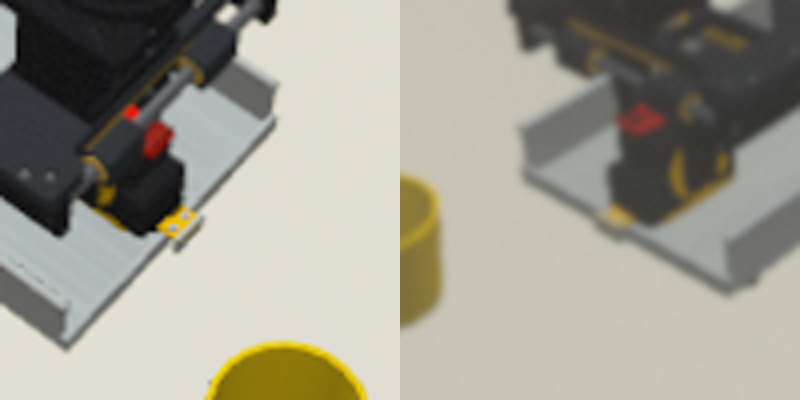

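The hook now hangs outside the lip at crop 1 (185,235) and crop 2 (615,218), with its blade over the lip. Next I'll draw back along the tray, watching for drift.

Emit:
{"fn": "move_arm", "kwargs": {"translation": [[-4,-1,0],[-10,0,0],[-10,0,0],[-10,0,0],[-6,0,0],[0,0,0]], "twist": [[0,0,0],[0,0,0],[0,0,0],[0,0,0],[0,0,0],[0,0,0]], "claw": [30,30,30,30,30,30]}}

```text
time_s: 14.75
tool_pos: [0.5102, -0.1184, 0.0333]
orientation: [-1.246, 1.148, -1.151]
ft_force: [0.0, -1.7, -7.6]
finger_gap: 0.0382
```

```bash
cat >> st.py <<'E'
lip=np.array([516.9,-208.3]);u=np.array([-.0799,.9968]);d=s["tool_pos"][:2]*1000-lip
print("along",round(d@u,1),"lateral(left+)",round(d@np.array([-u[1],u[0]]),1),"F along",round(s["ft_force"][:2]@u,2))
E
python3 -c "
from st import *"
```

```text
14.75 [ 510.2 -118.4   33.3] yaw 0.0806 level twist x,z -0.0015 0.0016 F [ 0.  -1.7 -7.6] T [-0.32  0.07 -0.03] gap 38.2
along 90.2 lateral(left+) -0.5 F along -1.74
```

Emit:
{"fn": "move_arm", "kwargs": {"translation": [[-8,1,0],[-12,0,0],[-12,0,0],[-12,0,0],[-12,0,0],[-10,0,0],[-6,0,0],[0,0,0]], "twist": [[-0.002,0,0.002],[0,0,0],[0,0,0],[0,0,0],[0,0,0],[0,0,0],[0,0,0],[0,0,0]], "claw": [30,30,30,30,30,30,30,30]}}

```text
time_s: 15.55
tool_pos: [0.5047, -0.04, 0.0328]
orientation: [-1.246, 1.147, -1.149]
ft_force: [0.4, -2.4, -6.1]
finger_gap: 0.0379
```

Run:
```python
from st import *
d=grab_frame("side");c=grab_frame("scene")
save("d8.png",np.hstack([cv2.resize(d[190:340,220:390],(453,400),interpolation=2),cv2.resize(c[180:280,180:265],(340,400),interpolation=2)]))
```

```text
15.55 [504.7 -40.   32.8] yaw 0.0826 level twist x,z -0.0016 0.0008 F [ 0.4 -2.4 -6.1] T [-0.43 -0.05  0.06] gap 37.9
along 168.7 lateral(left+) -1.3 F along -2.41
```

View pics/d8.png

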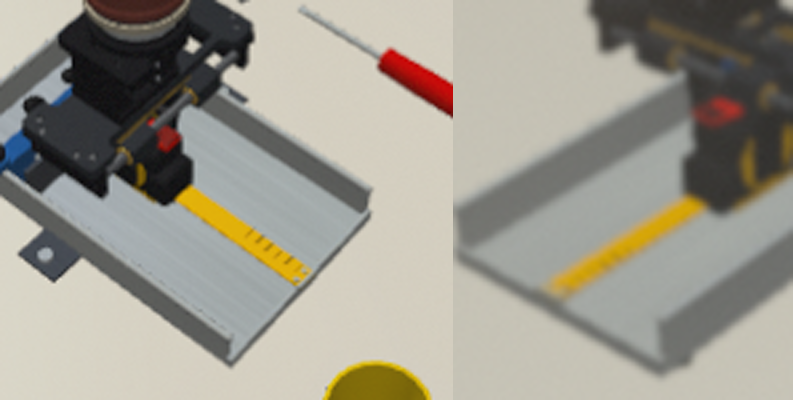

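The blade is drawn out straight with the hook on the lip, at crop 1 (300,278). I'll approach the facing slowly.

Emit:
{"fn": "move_arm", "kwargs": {"translation": [[-2,1.3,0],[-2,0,0],[-2,0,0],[-2,0,0],[0,0,0]], "twist": [[-0.002,0.0025,0.001],[0,0,0],[0,0,0],[0,0,0],[0,0,0]], "claw": [30,30,30,30,30]}}

```text
time_s: 16.15
tool_pos: [0.5049, -0.034, 0.0318]
orientation: [-1.245, 1.151, -1.153]
ft_force: [0.7, -1.9, -6.1]
finger_gap: 0.0381
```

```bash
python3 -c "
from st import *"
```

```text
16.15 [504.9 -34.   31.8] yaw 0.0772 level twist x,z -0.0004 0.001 F [ 0.7 -1.9 -6.1] T [-0.46 -0.09  0.14] gap 38.1
along 174.7 lateral(left+) -1.9 F along -1.94
```

Emit:
{"fn": "move_arm", "kwargs": {"translation": [[-1.5,0.3,0],[-1.5,0,0],[-1.5,0,0],[0,0,0]], "twist": [[0,-0.003,0.001],[0,0,0],[0,0,0],[0,0,0]], "claw": [30,30,30,30]}}

```text
time_s: 16.55
tool_pos: [0.5043, -0.0293, 0.0315]
orientation: [-1.246, 1.15, -1.15]
ft_force: [0.7, -2.2, -5.7]
finger_gap: 0.0378
```

```bash
python3 -c "
from st import *"
```

```text
16.55 [504.3 -29.3  31.5] yaw 0.0801 level twist x,z 0.0 0.0 F [ 0.7 -2.2 -5.7] T [-0.53 -0.12  0.14] gap 37.8
along 179.4 lateral(left+) -1.7 F along -2.27
```

Emit:
{"fn": "move_arm", "kwargs": {"translation": [[-1,0.2,0],[-1,0,0],[0,0,0]], "twist": [[0,0,0],[0,0,0],[0,0,0]], "claw": [30,30,30]}}

```text
time_s: 16.85
tool_pos: [0.5041, -0.0271, 0.0313]
orientation: [-1.246, 1.15, -1.15]
ft_force: [0.9, -1.7, -5.9]
finger_gap: 0.0379
```

```bash
python3 -c "
from st import *"
```

```text
16.85 [504.1 -27.1  31.3] yaw 0.0802 level twist x,z -0.0 0.0002 F [ 0.9 -1.7 -5.9] T [-0.56 -0.1   0.11] gap 37.9
along 181.6 lateral(left+) -1.7 F along -1.82
```

Emit:
{"fn": "move_arm", "kwargs": {"translation": [[-1,0.2,0],[-1,0,0],[0,0,0]], "twist": [[0,0,0],[0,0,0],[0,0,0]], "claw": [30,30,30]}}

```text
time_s: 17.15
tool_pos: [0.504, -0.0251, 0.0312]
orientation: [-1.246, 1.15, -1.15]
ft_force: [0.9, -2.3, -5.2]
finger_gap: 0.038
```

```bash
python3 -c "
from st import *"
```

```text
17.15 [504.  -25.1  31.2] yaw 0.0802 level twist x,z -0.0001 0.0003 F [ 0.9 -2.3 -5.2] T [-0.6  -0.07  0.09] gap 38.0
along 183.7 lateral(left+) -1.8 F along -2.4
```

Emit:
{"fn": "move_arm", "kwargs": {"translation": [[-1,0.2,0],[-1,0,0],[0,0,0]], "twist": [[0,0,0],[0,0,0],[0,0,0]], "claw": [30,30,30]}}

```text
time_s: 17.45
tool_pos: [0.5039, -0.0249, 0.0311]
orientation: [-1.249, 1.148, -1.152]
ft_force: [1.4, -2.3, -6.4]
finger_gap: 0.0379
```

```bash
python3 -c "
from st import *"
```

```text
17.45 [503.9 -24.9  31.1] yaw 0.0805 level twist x,z 0.0001 0.0037 F [ 1.4 -2.3 -6.4] T [-0.3  -0.06  0.09] gap 37.9
along 183.8 lateral(left+) -1.7 F along -2.44
```

Emit:
{"fn": "move_arm", "kwargs": {"translation": [[-1.5,0.5,0]], "twist": [[0,0,0.004]], "claw": [30]}}

```text
time_s: 17.55
tool_pos: [0.5039, -0.0246, 0.0309]
orientation: [-1.248, 1.148, -1.15]
ft_force: [-1.1, -11.9, -1.6]
finger_gap: 0.0378
```

```bash
python3 -c "
from st import *"
```

```text
17.55 [503.9 -24.6  30.9] yaw 0.0812 level twist x,z 0.0002 0.0019 F [ -1.1 -11.9  -1.6] T [-2.08  0.42  0.2 ] gap 37.8
along 184.1 lateral(left+) -1.8 F along -11.81
```

Contact felt: the tape stopped and the force rose to 12 N. I'll set it down while keeping it butted.

Emit:
{"fn": "move_arm", "kwargs": {"translation": [[-0.3,0.7,0],[-0.3,0.7,0]], "twist": [[0,0,0.002],[0,0,0]], "claw": [30,30]}}

```text
time_s: 17.75
tool_pos: [0.5042, -0.0249, 0.0304]
orientation: [-1.247, 1.149, -1.15]
ft_force: [-4.9, -4.0, 4.9]
finger_gap: 0.0379
```

```bash
python3 -c "
from st import *"
```

```text
17.75 [504.2 -24.9  30.4] yaw 0.0812 level twist x,z 0.0002 0.0009 F [-4.9 -4.   4.9] T [-0.73  0.81  0.13] gap 37.9
along 183.9 lateral(left+) -2.0 F along -3.56
```

Emit:
{"fn": "move_arm", "kwargs": {"translation": [[-0.6,0.3,0],[-0.4,0,0],[-0.2,0,0],[0,0,0],[0,0,0],[0,0,0]], "twist": [[0,0,0],[0,0,0],[0,0,0],[0,0,0],[0,0,0],[0,0,0]], "claw": [30,30,45,60,70,70]}}

```text
time_s: 18.35
tool_pos: [0.506, -0.0228, 0.0321]
orientation: [-1.243, 1.147, -1.151]
ft_force: [0.3, -0.1, 0.4]
finger_gap: 0.0614
```

Run:
```python
from st import *
P=camera_params("wrist");w=grab_frame("wrist");d=grab_frame("side")
save("d9.png",np.hstack([w[0:300,180:400],cv2.resize(d[190:340,220:390],(340,300),interpolation=2)]))
for x in spot_point("wrist","tape_heel")[:1]: print(x["at"],x["score"],np.round(atz("wrist",x["at"],.031,P),4))
```

```text
18.35 [506.  -22.8  32.1] yaw 0.0803 level twist x,z -0.0036 -0.0003 F [ 0.3 -0.1  0.4] T [-0.01  0.04  0.02] gap 61.4
along 185.8 lateral(left+) -3.9 F along -0.15
[283.5, 194.7] 0.67 [0.5014 0.009  0.031 ]
```

View pics/d9.png

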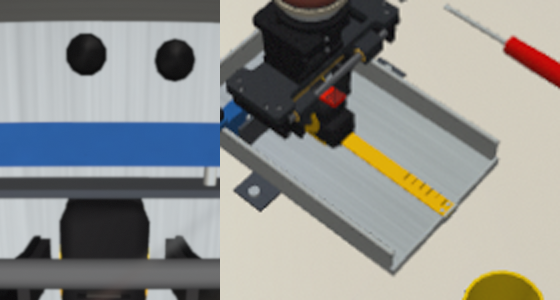

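The wrist crop shows the heel against the facing (rows 190–198). In the side crop the hook is on the lip at (447,208). I'll lift straight off, close the jaws and go over the pad.

Emit:
{"fn": "move_arm", "kwargs": {"translation": [[0,0,0],[0,-8,0],[0,-15,0],[0,-25,0],[0,-25,0],[0,-20,0],[0,0,0],[0,0,0]], "twist": [[-0.003,0,0],[0,0,0],[0,0,0],[0,0,0],[0,0,0],[0,0,0],[0,0,0],[0,0,0]], "claw": [66,66,66,66,66,0,0,0]}}

```text
time_s: 19.3
tool_pos: [0.5053, -0.0227, 0.1301]
orientation: [-1.246, 1.151, -1.149]
ft_force: [-0.3, 0.9, -0.2]
finger_gap: 0.0494
```

Run:
```python
from st import *
g=np.array([504.1,-24.9]);t=g-27*u;to(*t)
d=grab_frame("side");c=grab_frame("scene")
ob={}
for q in("lock_pad","tape_center","tape_hook"):
    o=[]
    for cam in("scene","side"):
        for x in spot_point(cam,q)[:1]: o.append(ray(cam,x["at"]));print(q,cam,np.round(x["at"],1),round(x["score"],2))
    if len(o)>1:
        X,e=tri(o);D=X[:2]*1000-lip;print(np.round(X*1000,1),np.round(e,4),"along",D@u,"lat",D@np.array([-u[1],u[0]]))
```

```text
19.3 [505.3 -22.7 130.1] yaw 0.08 level twist x,z 0.001 -0.0007 F [-0.3  0.9 -0.2] T [-0.05  0.04 -0.01] gap 49.4
along 185.9 lateral(left+) -3.2 F along 0.91
tool shift to 506.25730000000004 -51.813599999999994 [29.1 -0.  -1.3]
lock_pad scene [245.4 205.3] 0.41
lock_pad side [278.6 241.6] 0.7
[501.5 -56.9  83.2] [0.0013 0.0013] along 152.1847582993448 lat 3.2664180438968202
tape_center scene [362.2 191.8] 0.75
tape_center side [267.8 243. ] 0.92
[618.5 129.3   3.2] [0.1265 0.1265] along 328.4087642874272 lat -128.22690472030212
tape_hook scene [203.3 257.1] 0.74
tape_hook side [333.8 293.7] 0.63
[ 518.3 -206.9   17.3] [0.0049 0.0049] along 1.2880146892501891 lat -1.5208431992248554
```

Emit:
{"fn": "move_arm", "kwargs": {"translation": [[15,0,-1],[15,0,-1],[0,0,0],[0,12,0],[0,15,0],[0,0,0],[0,0,0]], "twist": [[0,0,0],[0,0,0],[0,0,0],[0,0,0],[0,0,0],[0,0,0],[0,0,0]], "claw": [0,0,0,0,0,0,0]}}

```text
time_s: 20.4
tool_pos: [0.504, -0.0552, 0.0985]
orientation: [-1.249, 1.155, -1.146]
ft_force: [0.1, -0.1, 0.3]
finger_gap: 0.0005
```

Run:
```python
from st import *
d=grab_frame("side");c=grab_frame("scene")
save("d10.png",np.hstack([cv2.resize(d[190:310,220:340],(400,400),interpolation=2),cv2.resize(c[160:260,200:300],(400,400),interpolation=2)]))
```

```text
20.4 [504.  -55.2  98.5] yaw 0.0799 level twist x,z 0.0056 -0.0018 F [ 0.1 -0.1  0.3] T [-0.09  0.08  0.  ] gap 0.5
along 153.7 lateral(left+) 0.7 F along -0.15
```

View pics/d10.png

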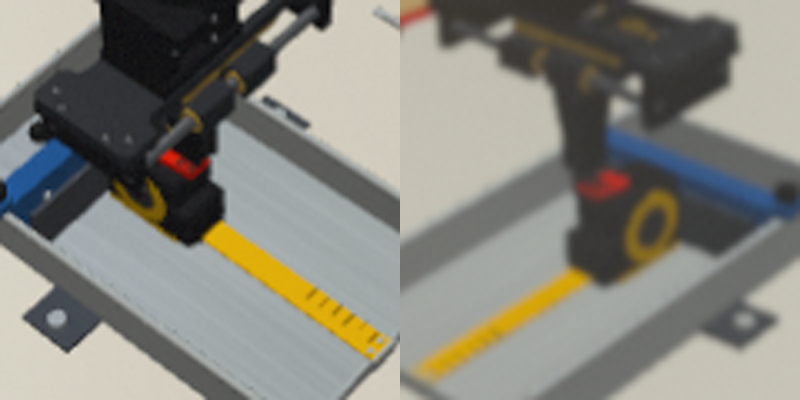

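The crops show the closed fingertips just above the red pad, at crop 1 (190,155) and crop 2 (590,175), slightly towards its nose end. I'll nudge 2 mm towards the heel and descend slowly.

Emit:
{"fn": "move_arm", "kwargs": {"translation": [[-2,4,1.5],[0,5,0],[0,0,0],[0,0,0]], "twist": [[0.005,0,-0.002],[0,0,0],[0,0,0],[0,0,0]], "claw": [0,0,0,0]}}

```text
time_s: 20.9
tool_pos: [0.5065, -0.0526, 0.0903]
orientation: [-1.245, 1.147, -1.151]
ft_force: [-0.4, -0.8, 0.2]
finger_gap: 0.0005
```

```bash
python3 -c "
from st import *"
```

```text
20.9 [506.5 -52.6  90.3] yaw 0.0809 level twist x,z -0.0025 0.0013 F [-0.4 -0.8  0.2] T [-0.11  0.09 -0.  ] gap 0.5
along 156.0 lateral(left+) -2.0 F along -0.72
```

Emit:
{"fn": "move_arm", "kwargs": {"translation": [[0,2,0],[0,2,0],[0,1.5,0],[0,1,0]], "twist": [[-0.002,0,0.001],[0,0,0],[0,0,0],[0,0,0]], "claw": [0,0,0,0]}}

```text
time_s: 21.3
tool_pos: [0.507, -0.0528, 0.0839]
orientation: [-1.246, 1.148, -1.151]
ft_force: [-1.6, -0.3, 3.8]
finger_gap: 0.0006
```

```bash
python3 -c "
from st import *"
```

```text
21.3 [507.  -52.8  83.9] yaw 0.0808 level twist x,z -0.0014 0.0006 F [-1.6 -0.3  3.8] T [-0.15  0.2  -0.03] gap 0.6
along 155.8 lateral(left+) -2.5 F along -0.14
```

Emit:
{"fn": "move_arm", "kwargs": {"translation": [[0,1.5,0],[0,1.5,0],[0,1.5,0]], "twist": [[0,0,0],[0,0,0],[0,0,0]], "claw": [0,0,0]}}

```text
time_s: 21.6
tool_pos: [0.5073, -0.0539, 0.0802]
orientation: [-1.247, 1.147, -1.152]
ft_force: [-2.2, -2.6, 4.7]
finger_gap: 0.0006
```

```bash
python3 -c "
from st import *"
```

```text
21.6 [507.3 -53.9  80.2] yaw 0.081 level twist x,z -0.0016 0.0026 F [-2.2 -2.6  4.7] T [-0.47  0.42  0.08] gap 0.6
along 154.7 lateral(left+) -2.7 F along -2.46
```

Emit:
{"fn": "move_arm", "kwargs": {"translation": [[0,1.5,0],[0,1.5,0]], "twist": [[0,0,0],[0,0,0]], "claw": [0,0]}}

```text
time_s: 21.8
tool_pos: [0.5078, -0.0545, 0.0784]
orientation: [-1.247, 1.146, -1.153]
ft_force: [-5.1, 0.7, 17.7]
finger_gap: 0.0004
```

```bash
python3 -c "
from st import *"
```

```text
21.8 [507.8 -54.5  78.4] yaw 0.081 level twist x,z -0.0024 0.0035 F [-5.1  0.7 17.7] T [0.05 1.05 0.07] gap 0.4
along 154.1 lateral(left+) -3.3 F along 1.13
```

Emit:
{"fn": "move_arm", "kwargs": {"translation": [[0,1.5,0]], "twist": [[0,0,0]], "claw": [0]}}

```text
time_s: 21.9
tool_pos: [0.5087, -0.0545, 0.0786]
orientation: [-1.246, 1.145, -1.154]
ft_force: [-5.4, 0.4, 17.5]
finger_gap: 0.0006
```

```bash
python3 -c "
from st import *"
```

```text
21.9 [508.7 -54.5  78.6] yaw 0.0809 level twist x,z -0.0039 0.0036 F [-5.4  0.4 17.5] T [0.17 1.13 0.07] gap 0.6
along 153.9 lateral(left+) -4.2 F along 0.81
```

The pad is at its stop: 17.5 N with no further travel. I'll lift off.

Emit:
{"fn": "move_arm", "kwargs": {"translation": [[0,-3,0],[0,-10,0],[0,-25,0],[0,-30,0],[0,-30,0],[0,-30,0],[0,0,0],[0,0,0]], "twist": [[0,0,0],[0,0,0],[0,0,0],[0,0,0],[0,0,0],[0,0,0],[0,0,0],[0,0,0]], "claw": [0,0,0,0,0,0,0,0]}}

```text
time_s: 22.7
tool_pos: [0.5072, -0.052, 0.211]
orientation: [-1.244, 1.148, -1.15]
ft_force: [-0.1, -0.2, -0.5]
finger_gap: 0.0004
```

Run:
```python
from st import *
P=camera_params("wrist");w=grab_frame("wrist");d=grab_frame("side");c=grab_frame("scene")
for q in("lock_pad","tape_heel","tape_hook"):
    o=[]
    for cam in("scene","side","wrist"):
        for x in spot_point(cam,q)[:1]: o.append(ray(cam,x["at"],P if cam=="wrist" else None));print(q,cam,np.round(x["at"],1),round(x["score"],2))
    if len(o)>1:
        X,e=tri(o);D=X[:2]*1000-lip;print(np.round(X*1000,1),np.round(e,4),"along",D@u,"lat",D@np.array([-u[1],u[0]]))
save("d11.png",np.vstack([np.hstack([cv2.resize(d[190:310,220:340],(400,300),interpolation=2),cv2.resize(c[175:265,185:305],(400,300),interpolation=2)]),cv2.resize(w[40:260,100:460],(800,300))]))
```

```text
22.7 [507.2 -52.  211. ] yaw 0.0809 level twist x,z -0.0029 -0.0008 F [-0.1 -0.2 -0.5] T [-0.06  0.02 -0.01] gap 0.4
along 156.6 lateral(left+) -2.8 F along -0.21
lock_pad scene [247.9 206.4] 0.56
lock_pad side [280.5 238.5] 0.52
lock_pad wrist [283.5 195.7] 0.8
[506.8 -51.1  80.3] [0.0008 0.0048 0.0046] along 157.54519896768957 lat -2.5192778066195505
tape_heel scene [263.1 212.1] 0.6
tape_heel side [253.5 236.8] 0.75
tape_heel wrist [290.  134.5] 0.94
[499.9  11.3  34.7] [0.0033 0.0081 0.0068] along 220.29929652475064 lat -0.6319614145220562
tape_hook scene [202.1 256.4] 0.67
tape_hook side [333.1 297.4] 0.78
tape_hook wrist [284.2 313.3] 0.53
[ 514.4 -209.6   16.6] [0.0025 0.0034 0.0025] along -1.1294443010704107 lat 2.5960974127729832
```

The viewer has reached its limit, so I'll check the heel–facing seam numerically from the overhead wrist picture. The camera is right above it.

Run:
```python
from h import *
P=camera_params("wrist");w=grab_frame("wrist");g=cv2.cvtColor(w,cv2.COLOR_RGB2GRAY)
t=trace("wrist","tape_center")[0];ys,xs=np.where(t["region"]);print(t["score"],xs.min(),xs.max(),ys.min(),ys.max(),np.round(t["at"]))
E0=np.array(P["extrinsics"])[:3,3];print("cam",np.round(E0,3))
a=proj("wrist",[.501,.0125,.053],P);print("facing top front",np.round(a,1))
r=slice(int(a[1])-18,int(a[1])+18)
print("rows from",r.start)
for x in(int(a[0])-60,int(a[0])-10,int(a[0]),int(a[0])+10,int(a[0])+60): print(x,g[r,x].tolist())
```

```text
0.73 267 307 130 237 [288. 173.]
cam [0.502 0.013 0.373]
facing top front [286.4 129. ]
rows from 111
226 [73, 73, 72, 81, 111, 139, 153, 158, 158, 158, 158, 157, 157, 153, 136, 100, 74, 75, 99, 135, 161, 169, 171, 171, 171, 171, 171, 171, 171, 171, 170, 171, 171, 171, 171, 170]
276 [73, 70, 65, 70, 109, 149, 165, 167, 167, 168, 168, 168, 167, 161, 139, 100, 73, 65, 54, 36, 23, 24, 25, 26, 28, 30, 30, 30, 31, 31, 30, 30, 31, 31, 31, 31]
286 [73, 71, 64, 66, 105, 148, 165, 168, 168, 168, 168, 168, 167, 161, 138, 99, 73, 66, 60, 47, 31, 24, 24, 27, 28, 28, 29, 30, 30, 30, 30, 30, 29, 29, 30, 30]
296 [72, 70, 63, 65, 105, 148, 166, 168, 168, 168, 168, 168, 167, 160, 138, 100, 73, 66, 60, 48, 31, 24, 22, 25, 27, 28, 28, 29, 30, 29, 29, 29, 29, 29, 29, 28]
346 [72, 71, 65, 61, 96, 143, 164, 167, 168, 168, 168, 168, 167, 164, 147, 108, 77, 76, 102, 136, 160, 167, 168, 168, 169, 168, 169, 169, 169, 168, 168, 168, 168, 169, 168, 168]
```

No bright floor shows between the facing and the heel, so the tape is still butted. The pad sits about 3 mm lower than before, and the hook is on the lip. I'll hand in.

```bash
python3 -c "
from bench import *
print(job_done(),get_state()['time_s'])"
```

```text
the job is handed in; nothing more can be done
the job is handed in; nothing more can be done
```

The tape measure is standing flat in the tray, hooked over the lip, butted against the facing and locked. I handed it in at about 23 s on the robot's clock, with the arm lifted clear.

**What I did**
- I gripped the tape across its 38 mm sides and lowered it with the hook just outside the low lip.
- I drew it straight back along the tray until the heel met the facing. It stopped moving and the force rose to about 12 N, including the blade's pull of about 2.4 N.
- I set it down there and released it. I then pressed the red lock with the closed fingers to a firm stop: 17.5 N, with no further travel.

**What the last checks showed**
- **Heel:** the overhead picture shows no floor between the heel and the facing.
- **Lock:** the pad was measured at 80.3 mm above the bench, against 83.2 mm before pressing. That is a drop of about 3 mm where about 4 mm was expected, so within camera error. I judged the lock by this and the press force, not by reading its angle.
- **Hook:** it was located within about 1 mm of the lip's outer face.
- **Length:** heel to hook came to about 220–222 mm. The camera fit gave 219.8 mm and contact with the facing gave 222 mm, which agree within the 2 mm calibration.

**What failed or disagreed**
- The last picture could not be viewed because the 12-picture limit was reached, so the final state was checked by numbers only.
- Individual detector points scattered by 3–8 mm between cameras.
- While I pressed the lock, the fingertips slid about 2 mm sideways across the pad, with about 5 N of side force. I saw no sign that the tape moved.

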